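Set a fence with coarse and fine knobs and line up three blanks

TASK

Set the bench fence to the steel gauge block using its knobs only, never pushing the fence itself: turn the big outer knob until the fence's near face is about 8 mm short of flush with the gauge block's near face (5 to 12 mm will do), leaving the small inner knob alone until then, and make up the rest with the small inner knob until the two faces are flush. Then lay the three wooden blanks flat in an even row, each one square with an end touching the fence's near face and centred on one of its three black lines. Leave the tin, the glue bottle and the jar where they stand.

Things in the scene. Friction and masses are not known exactly. Their poses are not given: they have to be found in the camera images.
- jig: fixed rail of the fence positioner; place and yaw (within 0.2) vary. +x: fence travel, away from the robot; +y: left along the fence; origin at bench level. Rail 260 x 60 x 14 high centred at x -30, y -250. On it a grey housing 120 x 90 (top 45 above bench) carries both knobs; a lug 60 wide (top 45) reaches to y -160 over the fence's rack bar (200 long, 20 wide, top 32, at y -180).
- coarse_top (a point): the axis of the big black outer knob at its top face: a knurled disc of 64 diameter, 22 high, its underside 48 and its top 70 above the bench; white radial mark on its top. The inner knob stands up through its centre. Vertical axis, no end stop met in this job.
- coarse (a joint): angle of the outer knob, rad. Turning it clockwise, seen from above, increases the joint value and moves the fence away from the robot (jig +x), 20 mm per rad; the housing and knobs stay put. It stays where it is left (friction about 0.32 N m).
- fine_top (a point): the axis of the small bare-metal inner knob at its top face: diameter 32, 28 high, its underside 71.5 and its top 99.5 above the bench, on the same vertical axis as the outer knob; turns independently of it.
- fine_mark (a point): outer half of the white radial mark on the top of the inner knob, 11 mm off the axis; turns with it.
- fine (a joint): angle of the inner knob, rad. Turning it clockwise, seen from above, increases the joint value and moves the fence away from the robot (jig +x), 5 mm per rad, added to the outer knob's travel: the whole housing creeps along the rail with both knobs and the fence, so a hand on this knob moves along 5 mm per rad too. Range -4.5 to 4.5; starts within 0.8 of zero. Stays where left (friction about 0.1 N m).
- fence: aluminium fence: a straight bar 352 long (along the jig's y, from -192 to 160 in its own frame), 25 thick, top at 45 above the bench. Its frame is parallel to the jig's; origin at bench level on its near face. The knobs move it along the jig's x. A push of about 15 N or more along x can shift it, with the knobs turning back.
- fence_end (a point): top edge of the fence's near face at its left (+y) end, 45 above the bench, about 10 mm beside the gauge block. Axes as the jig.
- gauge: dark steel gauge block, 70 long (x) x 40 wide x 45 high, fixed to the bench just past the left end of the fence, square with the jig. Origin at bench level at the middle of its near face (towards the robot): the fence is flush when fence_end has x = 0 in this frame. At the start the fence is 20 to 62 mm short (x negative).
- line0 (a point): black line on the fence, near face at bench level: right-hand place (fence y = -100). Axes as the jig. A blank in place has its centre 45 mm in front (x = -45), y = 0, its long x axis along this x either way round.
- line1 (a point): the same, middle place (fence y = 0)
- line2 (a point): the same, left-hand place (fence y = +100)
- blank0: wooden blank, a plain dark block 90 long (its x) x 45 wide (its y) x 35 high, about 110 g, lying loose on the bench; origin at the centre of its underside. The three are alike and interchangeable
- blank1: wooden blank, a plain dark block 90 long (its x) x 45 wide (its y) x 35 high, about 110 g, lying loose on the bench; origin at the centre of its underside. The three are alike and interchangeable
- blank2: wooden blank, a plain dark block 90 long (its x) x 45 wide (its y) x 35 high, about 110 g, lying loose on the bench; origin at the centre of its underside. The three are alike and interchangeable
- tin: bystander: low round steel tin, diameter 72, 45 high, standing among the blanks; origin at the centre of its underside
- glue: bystander: white glue bottle, diameter 60, 190 high, standing to the right of the knobs; origin at the centre of its underside
- jar: bystander: amber glass jar, diameter 66, 110 high, standing to the left of the gauge block; origin at the centre of its underside
There are look-alikes about, which are no part of the job. Leave any turquoise or white look-alike of the blank1 alone. What is shaped like the gauge but white is not meant.

How it is judged (in metres and radians):
On the way, in this order (a step that is already met when the one before it is completed fails the run):
1. with the outer knob the fence is brought 4 to 13 mm short of flush with the gauge block, the inner knob still as it was found (x of fence_end in the frame of gauge between -0.013 and -0.004 m and distance of fine_mark from where it was at the start of the episode below 0.003 m and velocity of joint coarse between -0.1 and 0.1 rad/s), for 0.2 s.
2. with the inner knob the fence is brought flush with the gauge block within 2.5 mm (x of fence_end in the frame of gauge between -0.0025 and 0.0025 m and distance of fine_mark from where it was at the start of the episode above 0.003 m and velocity of joint fine between -0.1 and 0.1 rad/s), for 0.2 s.
At the end, for the whole second after the job is handed in: the fence's near face is flush with the gauge block's near face within 2.5 mm, the inner knob having been turned; at each of the three lines one blank lies flat on the bench at rest, its end within 4 mm of the fence, centred on the line within 8 mm and square to the fence within 0.07 rad (x of fence_end in the frame of gauge between -0.0025 and 0.0025 m and distance of fine_mark from where it was at the start of the episode above 0.003 m and ((x of blank0 in the frame of line0 between -0.049 and -0.042 m and y of blank0 in the frame of line0 between -0.008 and 0.008 m and angle between the x axis of blank0 and the x axis of line0, either way round below 0.07 rad and angle between blank0's own z axis and vertical below 0.06 rad and height (world z) of blank0 below 0.004 m and linear speed of blank0 below 0.01 m/s) or (x of blank1 in the frame of line0 between -0.049 and -0.042 m and y of blank1 in the frame of line0 between -0.008 and 0.008 m and angle between the x axis of blank1 and the x axis of line0, either way round below 0.07 rad and angle between blank1's own z axis and vertical below 0.06 rad and height (world z) of blank1 below 0.004 m and linear speed of blank1 below 0.01 m/s) or (x of blank2 in the frame of line0 between -0.049 and -0.042 m and y of blank2 in the frame of line0 between -0.008 and 0.008 m and angle between the x axis of blank2 and the x axis of line0, either way round below 0.07 rad and angle between blank2's own z axis and vertical below 0.06 rad and height (world z) of blank2 below 0.004 m and linear speed of blank2 below 0.01 m/s)) and ((x of blank0 in the frame of line1 between -0.049 and -0.042 m and y of blank0 in the frame of line1 between -0.008 and 0.008 m and angle between the x axis of blank0 and the x axis of line1, either way round below 0.07 rad and angle between blank0's own z axis and vertical below 0.06 rad and height (world z) of blank0 below 0.004 m and linear speed of blank0 below 0.01 m/s) or (x of blank1 in the frame of line1 between -0.049 and -0.042 m and y of blank1 in the frame of line1 between -0.008 and 0.008 m and angle between the x axis of blank1 and the x axis of line1, either way round below 0.07 rad and angle between blank1's own z axis and vertical below 0.06 rad and height (world z) of blank1 below 0.004 m and linear speed of blank1 below 0.01 m/s) or (x of blank2 in the frame of line1 between -0.049 and -0.042 m and y of blank2 in the frame of line1 between -0.008 and 0.008 m and angle between the x axis of blank2 and the x axis of line1, either way round below 0.07 rad and angle between blank2's own z axis and vertical below 0.06 rad and height (world z) of blank2 below 0.004 m and linear speed of blank2 below 0.01 m/s)) and ((x of blank0 in the frame of line2 between -0.049 and -0.042 m and y of blank0 in the frame of line2 between -0.008 and 0.008 m and angle between the x axis of blank0 and the x axis of line2, either way round below 0.07 rad and angle between blank0's own z axis and vertical below 0.06 rad and height (world z) of blank0 below 0.004 m and linear speed of blank0 below 0.01 m/s) or (x of blank1 in the frame of line2 between -0.049 and -0.042 m and y of blank1 in the frame of line2 between -0.008 and 0.008 m and angle between the x axis of blank1 and the x axis of line2, either way round below 0.07 rad and angle between blank1's own z axis and vertical below 0.06 rad and height (world z) of blank1 below 0.004 m and linear speed of blank1 below 0.01 m/s) or (x of blank2 in the frame of line2 between -0.049 and -0.042 m and y of blank2 in the frame of line2 between -0.008 and 0.008 m and angle between the x axis of blank2 and the x axis of line2, either way round below 0.07 rad and angle between blank2's own z axis and vertical below 0.06 rad and height (world z) of blank2 below 0.004 m and linear speed of blank2 below 0.01 m/s))); the robot touches nothing.
It fails at once if the robot pushes the fence itself (over 4 N) (contact force between any of the fingers, the arm and fence above 4 N).
It fails at once if the tin, glue bottle or jar is moved more than 15 mm or tipped (distance of any of tin, glue, jar from where it was at the start of the episode above 0.015 m or angle between any of tin, glue, jar's own z axis and vertical above 0.15 rad).
It also fails if it takes over 72 s, if anything falls off the work surface, if the arm or the gripper's body presses on something with over 40 N, if the wrist force passes 120 N, or if a joint passes its speed limit or range.

ROBOT

A 7-joint arm with a two-finger parallel gripper is mounted at the origin on the work surface. World frame = base frame: x ahead of the robot, y to its left, z up, the work surface at z = 0. Lengths are in mm, angles in rad, forces in N, time in s.
With the tool pointing down it reaches from about 400 to 875 mm from the base axis. Payload 4.4 kg.
Tool frame: the origin (TCP) lies at the very end of the fingers, on their centre line; the grasp point (between the pads) lies env.grasp_offset behind it (env.grasp_offset is the distance from the TCP to the grasp point, in mm); x points along the fingers, z is the direction in which the jaws open and shut, and the axes are right-handed (so a half turn about x gives the same grasp; the last joint's range is limited). The gripper opens to 85 mm and grips with 20 to 120 N. Pads are 22 mm wide; open, the fingers measure 114 mm over their backs; the gripper's body (76 mm by 85 mm) begins 54 mm behind the grasp point. The pads swing forward as they close: fully open they stand 13 mm farther back than shut.
Start: joints at [-1.258, 0.628, 0.038, 1.517, -0.027, 0.996, -0.02], TCP at [240.351, 603.945, 231.313] pointing down, gripper open.
Joint ranges: [-3.06, 3.06], [-0.37, 2.12], [-1.25, 1.32], [0.18, 2.47], [-1.1, 4.24], [0.23, 1.98], [-2.94, 2.94]. Speed limits (rad/s): [2.57, 2.57, 3.14, 3.14, 3.14, 3.14, 3.14].

INTERFACE

Orientations are given as [roll, pitch, yaw] about the fixed x, y, z axes, in that order (R = Rz(yaw) Ry(pitch) Rx(roll)).
In Python, from cell import env, capture gives the robot as it stands.
- The arm moves only by the shell command python3 -m inch 'ROWS' [FORCE]. ROWS is a JSON object of lists of equal length, an entry for each row: "claw": the finger opening in mm, from 0 to 85.4; "xyz": the shift along the tool's x, y, z in units of 30 mm (1.0 is 30 mm), a list of three; "turn": the turn, a rotation vector about the tool's x, y, z in units of 5 degrees (1.0 is 5 degrees), a list of three. In form: {"claw": [claw, ...], "xyz": [[tx, ty, tz], ...], "turn": [[ax, ay, az], ...]}. A call has 1 to 20 rows; each row is the pose to reach, as a shift and turn from the pose commanded when the call began, along the tool's axes at that moment; what a row does not reach only later rows make up. A row lasts 1/12 s, in which the tool goes at most 41.7 mm and 7.16 degrees, less where a joint would pass 70% of its speed; a pose out of reach is approached as far as the arm can. A call with a gripper value outside its range is refused whole. The fingers move at their own pace and stop on an object; FORCE is the grip in N (left out, the last holds). Time passes only in rows, so rows that repeat a pose let the fingers close. It gives the time, the measured TCP pose, the force and the opening at its end, in the units of the state.
- env.observe(): the state, without advancing time (a new reading comes with each control period).
- capture(name): name is "side" or "top"; returns a dict with "frame" (420x560x3 uint8, red, green, blue), "range_z" (420x560 float32, mm along the optical axis (not along the pixel's ray), 0 where there is no reading), "fx", "fy", "cx", "cy" (pixels), "k1" (the pictures are not rectified: a ray, as slopes to the right and down, at radius r is drawn at 1 + k1 r^2 times it, then the intrinsics apply), "extrinsics" (4x4, takes a point from camera to world coordinates). Camera axes: x right, y down, z forward; pixel columns grow to the right and rows downward; lengths in mm; the calibration is good to about 2 mm. A picture is of the moment at which its call begins.
- env.job_done(): hands the job in, once; it reports no verdict.
The state is a dict: "time": time; "joints": joint angles; "joint_velocities": joint speeds; "tau": joint torques, N m; "eef_pos": TCP position; "tool_rot": TCP orientation; "force": force on the tool from outside, world axes, zero at the start; "ft_torque": the same for the moment, N m; "finger_gap": finger opening in mm.
Only numpy, scipy, OpenCV 4.12 (cv2) and the standard library are available. Lean on these libraries where they do the work, as an engineer would, in place of code of your own. Each camera call takes 0.05 s, during which the arm holds its last target. There are 200 camera calls.

## Working session

There is one attempt and no reset: what is moved stays moved. The work goes in short steps, Python scripts to look and compute and a shell command to move; the robot and the scene stay as the last step left them, time stands still between calls to the robot, and variables do not carry over. Pictures are saved under pics/ and viewed, about 8 in all and at most 12, crops included, and the job is handed in when it is done.

```bash
ls; mkdir -p pics; cat > h.py <<'E'
from cell import env, capture
import numpy as np, cv2
def ray(c,u,v):
    x=(u-c["cx"])/c["fx"]; y=(v-c["cy"])/c["fy"]; d=np.array([x,y])
    s=d.copy()
    for _ in range(20): s=d/(1+c["k1"]*(s@s))
    return s
def onplane(c,u,v,z):
    s=ray(c,u,v); E=np.array(c["extrinsics"]); d=E[:3,:3]@np.array([s[0],s[1],1]); o=E[:3,3]
    return o+d*(z-o[2])/d[2]
def proj(c,P):
    E=np.array(c["extrinsics"]); q=E[:3,:3].T@(np.array(P)-E[:3,3]); s=q[:2]/q[2]; s=s*(1+c["k1"]*(s@s))
    return np.array([s[0]*c["fx"]+c["cx"],s[1]*c["fy"]+c["cy"]])
def depthpt(c,u,v):
    s=ray(c,u,v); z=c["range_z"][int(round(v)),int(round(u))]; E=np.array(c["extrinsics"])
    return E[:3,:3]@(z*np.array([s[0],s[1],1]))+E[:3,3]
def save(c,n,box=None,k=1):
    f=c["frame"][:,:,::-1]
    if box: f=f[box[1]:box[3],box[0]:box[2]]
    cv2.imwrite("pics/"+n,cv2.resize(f,None,fx=k,fy=k,interpolation=cv2.INTER_CUBIC))
E
python3 - <<'E'
from h import *
s=env.observe(); print(s, env.grasp_offset)
for n in("top","side"):
    c=capture(n); save(c,n+"0.png",k=1.4); print(n,np.round(c["extrinsics"],3).tolist(),c["fx"],c["fy"],c["cx"],c["cy"],c["k1"])
E
```

```text
pics
{'time': 0.0, 'joints': array([-1.25780148,  0.62932828,  0.03843431,  1.51839887, -0.02699077,
        0.99633098, -0.01998922]), 'joint_velocities': array([-0.00029363, -0.00085088, -0.00086413, -0.00061818, -0.00235133,
       -0.0010616 , -0.00026497]), 'tau': array([-2.05468918e-04, -5.63400292e+01,  1.22611128e+00, -1.93451589e+01,
        1.10163397e-02,  1.01701639e-02, -2.62848175e-06]), 'eef_pos': array([240.10183623, 603.32719715, 230.39067048]), 'tool_rot': array([-3.12673729,  1.56884865, -1.93471451]), 'force': array([ 0.3094573 , -0.52470042,  0.00561198]), 'ft_torque': array([ 0.02585269, -0.03292942,  0.00645099]), 'finger_gap': 85.33935468069245} 18.700000000000003
top [[0.006, -0.992, 0.127, 355.674], [-1.0, -0.005, 0.008, -35.799], [-0.007, -0.127, -0.992, 1339.702], [0.0, 0.0, 0.0, 1.0]] 421.9631406642821 421.9631406642821 284.7829549590905 209.02607912423457 -0.12110067073304685
side [[0.989, -0.081, 0.122, 372.248], [-0.145, -0.663, 0.734, -850.433], [0.022, -0.744, -0.668, 824.019], [0.0, 0.0, 0.0, 1.0]] 485.4225381051376 485.4225381051376 279.02625291395907 210.48293637366342 0.003951100347921785
```

View pics/top0.png

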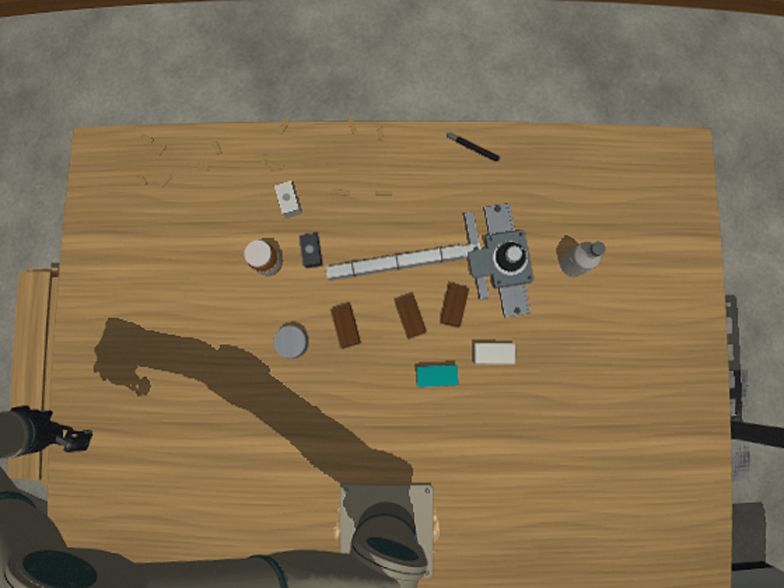

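View pics/side0.png

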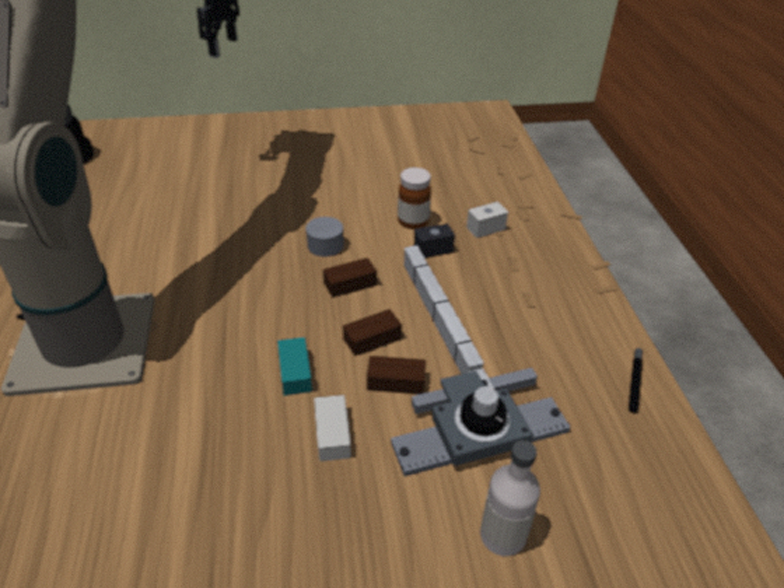

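The top view shows the fence from (327,272) to (470,250), the gauge at (310,250), the knobs at (510,257), blanks at (345,325), (410,315) and (454,304), the tin at (290,341), jar at (260,252) and glue at (585,255). These are positions in the 1.4x picture. I'll zoom in and get metric estimates.

```bash
python3 - <<'E'
from h import *
c=capture("top"); d=capture("side")
a=cv2.resize(c["frame"][140:260,180:420],None,fx=3.2,fy=3.2,interpolation=cv2.INTER_CUBIC)[:,:,::-1]
b=cv2.resize(d["frame"][110:310,220:420],None,fx=3,fy=3,interpolation=cv2.INTER_CUBIC)[:,:,::-1]
cv2.imwrite("pics/a1.png",a); cv2.imwrite("pics/b1.png",b)
np.savez("s0.npz",top=c["frame"],side=d["frame"])
for n,z,pts in (("blank",35,None),):
    hsv=cv2.cvtColor(c["frame"],cv2.COLOR_RGB2HSV)
    f=c["frame"].astype(int)
    m=((f[...,0]<110)&(f[...,0]>f[...,2]+20)&(hsv[...,2]<110)).astype(np.uint8)
    m[:195]=0;m[255:]=0;m[:,:225]=0;m[:,345:]=0
    k,l,st,ce=cv2.connectedComponentsWithStats(m)
    for i in range(1,k):
        if st[i,4]>100: 
            print(st[i],ce[i],np.round(onplane(c,*ce[i],35)),f[int(ce[i][1]),int(ce[i][0])])
for nm,u,v in(("gauge",222,178),("fenceL",237,194),("fenceR",325,181),("fine",365,181),("tin",207,243),("housing",352,190)): print(nm,np.round(depthpt(c,u,v),1),c["frame"][v,u])
E
```

```text
[314 201  21  33 466] [323.94635193 217.30686695] [ 498. -147.   35.] [79 49 30]
[282 209  23  33 446] [292.57847534 224.94394619] [473. -50.  35.] [80 51 27]
[236 216  22  33 452] [246.49115044 232.03982301] [450.  93.  35.] [81 53 31]
gauge [618.5 171.8  47.1] [125 129 132]
fenceL [568.1 123.7  45.5] [173 175 172]
fenceR [ 610.9 -150.7   43.2] [178 181 178]
fine [ 600.7 -266.    99.2] [169 172 170]
tin [415.1 214.2  42.3] [126 129 132]
housing [ 583.3 -235.3   40.8] [91 99 99]
```

View pics/a1.png

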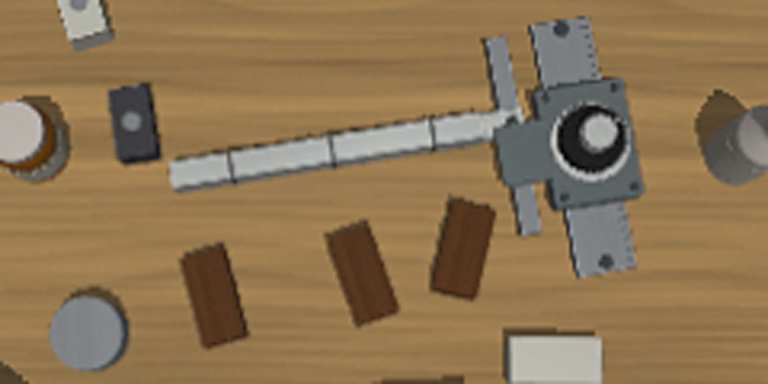

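View pics/b1.png

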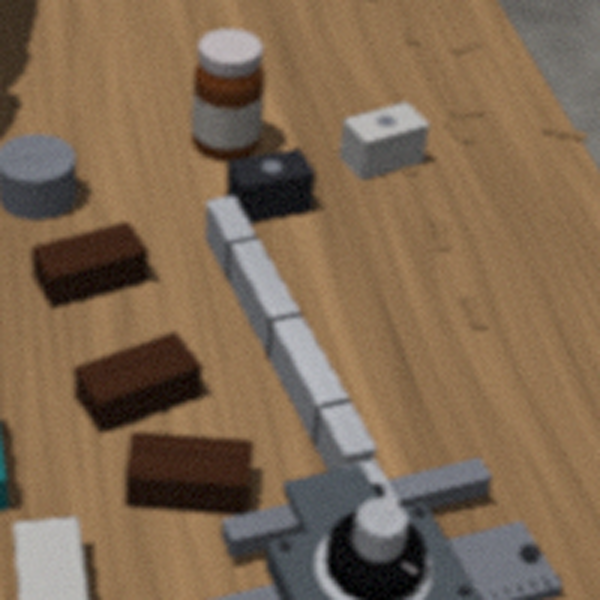

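The zoomed top crop shows the fence, its three lines and the gauge clearly. Next I'll measure the edges at subpixel level, using a saturation ratio that shadows don't affect.

```bash
cat > m.py <<'E'
from h import *
def ratio(f):
    f=cv2.GaussianBlur(f.astype(np.float32),(0,0),.6); return (f[...,0]-f[...,2])/(f[...,0]+10)
def edges(c,R,cols,v0):
    "from centre row v0(u), walk up and down to the grey/wood crossing"
    lo,hi=[],[]
    for u in cols:
        r=R[:,u]; v=int(round(v0(u)))
        for sgn,L,z in((1,lo,0),(-1,hi,45)):
            w=v
            while abs(w-v)<30 and r[w+sgn]<.22: w+=sgn
            t=(.22-r[w])/(r[w+sgn]-r[w]); L.append(onplane(c,u,w+sgn*t,z)[:2])
    return np.array(lo),np.array(hi)
def fit(P):
    k=np.ones(len(P),bool)
    for _ in range(4):
        a=np.polyfit(P[k,1],P[k,0],1); e=P[:,0]-np.polyval(a,P[:,1]); k=abs(e)<max(1.5,2*np.std(e[k]))
    return a,np.std(e[k])
def fence(c,R=None,v=False):
    R=ratio(c["frame"]) if R is None else R
    # gauge component
    m=(R<.22).astype(np.uint8)
    k,l,st,ce=cv2.connectedComponentsWithStats(m); 
    g=l[178,222]; gx,gy,gw,gh,_=st[g]; gc=ce[g]
    fl=l[194,240] if l[194,240] else l[191,240]
    rows=np.where(l==fl); 
    f0=min(u for u in rows[1]); 
    cols=range(f0+3,322)
    mid={u:np.mean(rows[0][rows[1]==u]) for u in cols}
    lo,hi=edges(c,R,cols,lambda u:mid[u])
    al,sl=fit(lo); ah,sh=fit(hi); yaw=-np.arctan(al[0])
    yaw2=-np.arctan(ah[0])
    s,cn=np.sin(yaw),np.cos(yaw)
    X=lambda P:P@np.array([cn,s])   # along jig x
    Y=lambda P:P@np.array([-s,cn])
    FX=(np.median(X(lo)),np.median(X(hi))-25)
    G=edges(c,R,range(gx+5,gx+gw-5),lambda u:gc[1])
    GX=(np.median(X(G[0])),np.median(X(G[1]))-70)
    # left end of fence and gauge centre in y: row-wise extremes on top
    if v: print("yaw lo/hi %.4f %.4f res %.2f %.2f"%(yaw,yaw2,sl,sh),"fenceX",np.round(FX,2),"gaugeX",np.round(GX,2))
    return yaw,FX,GX,lo
if __name__=="__main__":
    c=capture("top"); yaw,FX,GX,lo=fence(c,v=True)
    print("short by lo,hi:",np.round(np.array(GX)-np.array(FX),2))
    # black lines: dark columns along the middle of the fence top
    f=c["frame"].astype(float).sum(2)/3
    s,cn=np.sin(yaw),np.cos(yaw); J=lambda x,y:np.array([cn*x-s*y,s*x+cn*y])
    Yr=np.arange(-180,160,.5)
    prof=np.zeros(len(Yr))
    for o in(8,12,16):
        q=np.array([proj(c,[*J(FX[0]+o,y),45]) for y in Yr]).astype(np.float32)
        prof+=cv2.remap(f.astype(np.float32),q[None,:,0],q[None,:,1],cv2.INTER_CUBIC)[0]
    prof/=3
    i=[j for j in range(8,len(Yr)-8) if prof[j]==prof[j-8:j+9].min() and prof[j]<np.median(prof[max(0,j-40):j+40])-15]
    print("dark dips Y:",[(Yr[j],round(prof[j])) for j in i])
    k=[u for u in range(300,380)]
    # fine knob top: bright blob
    hs=c["frame"].astype(int); m=((hs.min(2)>140)).astype(np.uint8); m[:, :355]=0; m[:,376:]=0; m[:172]=0; m[190:]=0
    kk,l,st,ce=cv2.connectedComponentsWithStats(m)
    for j in range(1,kk): print(st[j],np.round(ce[j],1),np.round(onplane(c,*ce[j],99.5),1))
E
python3 m.py
```

```text
yaw lo/hi 0.1668 0.1673 res 0.22 0.31 fenceX [571.57 571.36] gaugeX [609.51 605.91]
short by lo,hi: [37.94 34.55]
dark dips Y: [(np.float64(-118.0), 100), (np.float64(-18.5), 99)]
[356 175   1   1   1] [356. 175.] [ 618.8 -239.2   99.5]
[363 176  10  10  76] [367.1 180.7] [ 601.6 -272.3   99.5]
[355 189   1   1   1] [355. 189.] [ 576.1 -235.4   99.5]
[374 188   2   2   3] [374.7 188.7] [ 577.5 -294.7   99.5]
```

```bash
cat > g.py <<'E'
from h import *
from scipy.spatial.transform import Rotation as Ro
def go(x,y,z,th,flip=True):
    "shift/turn units from the measured pose to TCP x,y,z, tool down, jaw axis at th deg (mod 180 if flip)"
    s=env.observe(); R=Ro.from_euler("xyz",s["tool_rot"]); p=s["eef_pos"]
    best=None
    for a in ((th,th+180) if flip else (th,)):
        t=np.radians(a); zx=np.array([0,0,-1.]); zz=np.array([np.cos(t),np.sin(t),0]); yy=np.cross(zz,zx)
        T=Ro.from_matrix(np.stack([zx,yy,zz],1)); rv=np.degrees((R.inv()*T).as_rotvec())
        if best is None or np.linalg.norm(rv)<np.linalg.norm(best): best=rv
    d=R.inv().apply(np.array([x,y,z])-p)
    print("xyz",np.round(d/30,3).tolist(),"turn",np.round(best/5,2).tolist(),"|d|",round(np.linalg.norm(d)),"deg",round(np.linalg.norm(best)))
def st():
    s=env.observe(); R=Ro.from_euler("xyz",s["tool_rot"]).as_matrix()
    print("t %.2f"%s["time"],"p",np.round(s["eef_pos"],1),"jaw",round(np.degrees(np.arctan2(R[1,2],R[0,2])),1),"tilt",np.round(R[:,0],3),"gap",round(s["finger_gap"],1),"F",np.round(s["force"],1),"q",np.round(s["joints"],2))
E
python3 - <<'E'
from g import *
import m
st()
s=env.observe()
c=capture("top")
# linear R-B edge for gauge & fence
f=cv2.GaussianBlur(c["frame"].astype(np.float32),(0,0),.6); D=f[...,0]-f[...,2]
print("wood/gauge R-B",D[160:205,222].round().astype(int), D[180:210,270].round().astype(int))
E
```

```text
t 0.25 p [240.2 603.7 230.9] jaw 68.3 tilt [-0.    -0.001 -1.   ] gap 85.5 F [0.2 0.7 0.5] q [-1.26  0.63  0.04  1.52 -0.03  1.   -0.02]
wood/gauge R-B [68 68 70 71 68 64 42  3 -5 -4 -3 -2 -2 -2 -2 -3 -5 -6 -5 -5 -4 -4 -4 -4
 -4 -3 -3 -4 -4 -2 12 54 81 82 82 82 81 80 76 74 76 77 77 75 75] [72 73 74 58 18  3  0  0  0  0  0  0  0  3 27 60 74 75 76 75 75 76 74 72
 75 78 77 75 75 77]
```

```bash
sed -i 's|return (f\[...,0\]-f\[...,2\])/(f\[...,0\]+10)|return (f[...,0]-f[...,2])*.22/37|' m.py; python3 m.py; python3 -c "
from g import *
go(602,-272,150,18)"
```

```text
yaw lo/hi 0.1666 0.1659 res 0.20 0.50 fenceX [570.86 572.37] gaugeX [608.11 606.99]
short by lo,hi: [37.25 34.62]
dark dips Y: [(np.float64(-118.0), 102), (np.float64(-18.5), 99)]
[356 175   1   1   1] [356. 175.] [ 618.8 -239.2   99.5]
[363 176  10  10  77] [367.1 180.7] [ 601.7 -272.5   99.5]
[355 189   1   1   1] [355. 189.] [ 576.1 -235.4   99.5]
[374 188   2   2   3] [374.7 188.7] [ 577.5 -294.7   99.5]
xyz [2.712, -21.998, -22.665] turn [10.06, -0.0, 0.0] |d| 951 deg 50
```

```bash
python3 -m inch '{"claw":[85,85,85,85,85,85,85,85,85,85,85,85,85,85,85,85,85,85,85,85],"xyz":[[0.5,-22.0,-22.66],[0.5,-22.0,-22.66],[0.5,-22.0,-22.66],[0.5,-22.0,-22.66],[0.5,-22.0,-22.66],[0.5,-22.0,-22.66],[0.5,-22.0,-22.66],[0.5,-22.0,-22.66],[0.5,-22.0,-22.66],[0.5,-22.0,-22.66],[0.5,-22.0,-22.66],[0.5,-22.0,-22.66],[0.5,-22.0,-22.66],[0.5,-22.0,-22.66],[0.5,-22.0,-22.66],[0.5,-22.0,-22.66],[0.5,-22.0,-22.66],[0.5,-22.0,-22.66],[0.5,-22.0,-22.66],[0.5,-22.0,-22.66]],"turn":[[10.06,0,0],[10.06,0,0],[10.06,0,0],[10.06,0,0],[10.06,0,0],[10.06,0,0],[10.06,0,0],[10.06,0,0],[10.06,0,0],[10.06,0,0],[10.06,0,0],[10.06,0,0],[10.06,0,0],[10.06,0,0],[10.06,0,0],[10.06,0,0],[10.06,0,0],[10.06,0,0],[10.06,0,0],[10.06,0,0]]}' 40; python3 -c "
from g import *
st();go(602,-272,130,18)"
```

```text
time: 2.02
eef_pos: [559.1, -168.1, 218.2]
tool_rot: [0.37, 1.57, 0.684]
force: [0.8, 0.6, -0.3]
finger_gap: 85.1
t 2.02 p [ 559.1 -168.1  218.2] jaw 18.0 tilt [ 0.  0. -1.] gap 85.1 F [ 0.8  0.6 -0.3] q [ 0.05  0.56  0.31  1.73 -0.21  0.88  0.76]
xyz [2.94, -3.736, 0.29] turn [-0.0, 0.01, -0.0] |d| 143 deg 0
```

```bash
python3 -m inch '{"claw":[85,85,85,85,85,85,85,85],"xyz":[[0.5,-3.74,0.29],[0.5,-3.74,0.29],[0.5,-3.74,0.29],[1.5,-3.74,0.29],[2.94,-3.74,0.29],[2.94,-3.74,0.29],[2.94,-3.74,0.29],[2.94,-3.74,0.29]],"turn":[[0,0,0],[0,0,0],[0,0,0],[0,0,0],[0,0,0],[0,0,0],[0,0,0],[0,0,0]]}' 40; python3 -c "
from g import *
st();go(602,-272,51,18)
c=capture('top');d=capture('side')
save(d,'k1.png',(280,180,480,330),4)
"
```

```text
time: 2.68
eef_pos: [602.3, -270.2, 131.3]
tool_rot: [-0.738, 1.569, -0.424]
force: [-0.2, -0.3, 1.0]
finger_gap: 85.4
t 2.68 p [ 602.3 -270.2  131.3] jaw 18.0 tilt [ 0.001 -0.001 -1.   ] gap 85.4 F [-0.2 -0.3  1. ] q [ 0.22  0.77  0.27  1.58 -0.26  0.82  0.91]
xyz [2.675, -0.052, -0.029] turn [0.01, 0.01, 0.01] |d| 80 deg 0
```

View pics/k1.png

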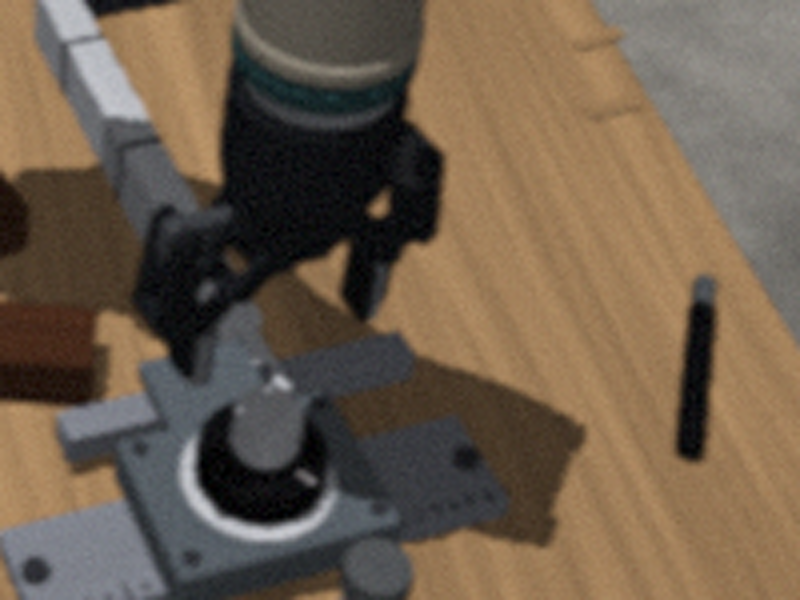

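The gripper is over the knob: its fingers are around (180,350) and (365,300), with the inner knob top at (270,400). I'll lower it and grip the outer disc.

```bash
python3 -m inch '{"claw":[85,85,85,85,64,60,60,60,60,60],"xyz":[[1,-0.05,-0.03],[2,-0.05,-0.03],[2.67,-0.05,-0.03],[2.67,-0.05,-0.03],[2.67,-0.05,-0.03],[2.67,-0.05,-0.03],[2.67,-0.05,-0.03],[2.67,-0.05,-0.03],[2.67,-0.05,-0.03],[2.67,-0.05,-0.03]],"turn":[[0,0,0],[0,0,0],[0,0,0],[0,0,0],[0,0,0],[0,0,0],[0,0,0],[0,0,0],[0,0,0],[0,0,0]]}' 40; python3 -c "
from g import *
st()"
```

```text
time: 3.62
eef_pos: [605.0, -271.8, 53.5]
tool_rot: [-0.492, 1.563, -0.177]
force: [2.2, 2.6, 6.7]
finger_gap: 62.2
t 3.62 p [ 605.  -271.8   53.5] jaw 18.1 tilt [ 0.008 -0.001 -1.   ] gap 62.2 F [2.2 2.6 6.7] q [ 0.25  0.87  0.23  1.62 -0.29  0.68  0.94]
```

```bash
python3 -m inch '{"claw":[60,60,60,60,60,60,60,60,60,60,60,60,60,60],"xyz":[[0,0,0],[0,0,0],[0,0,0],[0,0,0],[0,0,0],[0,0,0],[0,0,0],[0,0,0],[0,0,0],[0,0,0],[0,0,0],[0,0,0],[0,0,0],[0,0,0]],"turn":[[1.3,0,0],[2.6,0,0],[3.9,0,0],[5.2,0,0],[6.5,0,0],[7.8,0,0],[9.1,0,0],[10.4,0,0],[11.7,0,0],[13,0,0],[14.3,0,0],[15,0,0],[15,0,0],[15,0,0]]}'; python3 -c "
from g import *
import m
st()
c=capture('top');save(c,'k2.png',(180,140,420,260),3.2)
try: y,F,G,_=m.fence(c,v=True); print(np.array(G)-F)
except Exception as e: print(e)"
```

```text
time: 4.78
eef_pos: [606.6, -272.4, 53.6]
tool_rot: [0.73, 1.56, -0.265]
force: [6.6, 0.6, 5.6]
finger_gap: 62.6
t 4.78 p [ 606.6 -272.4   53.6] jaw -57.0 tilt [ 0.011 -0.003 -1.   ] gap 62.6 F [6.6 0.6 5.6] q [ 0.06  0.94  0.58  1.62 -0.68  0.78 -0.05]
yaw lo/hi 0.2058 0.3778 res 198.61 123.86 fenceX [515.33 445.45] gaugeX [610.73 609.1 ]
[ 95.39530641 163.64501001]
```

View pics/k2.png

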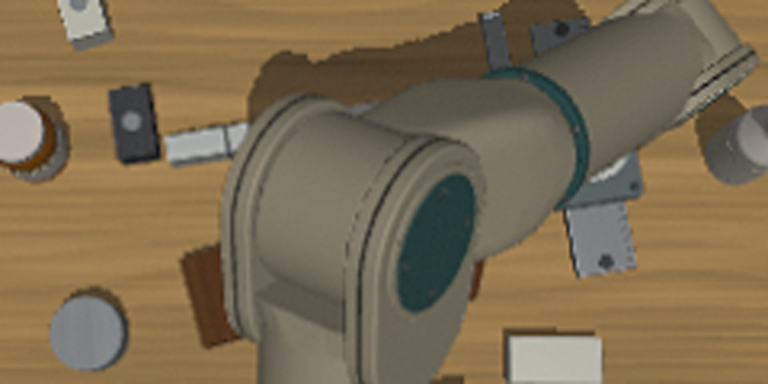

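The fence moved and its left end is visible at (168–245,145), with the rest hidden by the arm. I'll measure with the yaw fixed, on the visible part only.

```bash
cat > f.py <<'E'
from h import *
import m
def short(c,yaw=.1665,cols=range(236,250)):
    R=m.ratio(c["frame"]); s,cn=np.sin(yaw),np.cos(yaw); X=lambda P:np.median(P@np.array([cn,s]))
    k,l,st,ce=cv2.connectedComponentsWithStats((R<.22).astype(np.uint8))
    g=l[178,222]; gx,gy,gw,gh,_=st[g]
    mid={}
    for u in cols:
        r=np.where(R[172:202,u]<.1)[0]; mid[u]=172+r.mean()
    lo,hi=m.edges(c,R,cols,lambda u:mid[u]); G=m.edges(c,R,range(gx+5,gx+gw-5),lambda u:ce[g][1])
    F=(X(lo),X(hi)-25); g=(X(G[0]),X(G[1])-70)
    print("F",np.round(F,2),"G",np.round(g,2),"short",np.round(np.subtract(g,F),2),"mean",round(np.mean(g)-np.mean(F),2))
if __name__=="__main__":
    class C: pass
    c=capture("top"); c0=dict(c); c0["frame"]=np.load("s0.npz")["top"]; short(c0); short(c)
E
python3 f.py
```

```text
F [570.85 572.36] G [608.13 606.96] short [37.28 34.6 ] mean 35.94
F [597.3  598.17] G [608.05 606.93] short [10.75  8.75] mean 9.75
```

```bash
python3 -m inch '{"claw":[85,85,85,85,85,85],"xyz":[[0,0,0],[0,0,0],[0,0,0],[0,0,0],[-0.5,0,0],[-0.9,0,0]],"turn":[[0,0,0],[0,0,0],[0,0,0],[0,0,0],[0,0,0],[0,0,0]]}'; python3 -c "
from g import *
from f import *
st();go(605.7,-273,79,42,False)
short(capture('top'))"
```

```text
time: 5.38
eef_pos: [600.4, -272.0, 77.5]
tool_rot: [-2.31, 1.569, 2.978]
force: [0.6, -1.1, 0.5]
finger_gap: 85.1
t 5.38 p [ 600.4 -272.    77.5] jaw -57.0 tilt [-0.001  0.    -1.   ] gap 85.1 F [ 0.6 -1.1  0.5] q [ 0.05  0.91  0.6   1.62 -0.65  0.82 -0.07]
xyz [-0.049, 0.13, 0.123] turn [-19.81, -0.02, -0.0] |d| 6 deg 99
F [597.28 598.15] G [608.07 607.04] short [10.78  8.9 ] mean 9.84
```

```bash
python3 -m inch '{"claw":[85,85,85,85,85,85,85,85,85,85,85,85,85,85,85,85],"xyz":[[-0.05,0.13,0.12],[-0.05,0.13,0.12],[-0.05,0.13,0.12],[-0.05,0.13,0.12],[-0.05,0.13,0.12],[-0.05,0.13,0.12],[-0.05,0.13,0.12],[-0.05,0.13,0.12],[-0.05,0.13,0.12],[-0.05,0.13,0.12],[-0.05,0.13,0.12],[-0.05,0.13,0.12],[-0.05,0.13,0.12],[-0.05,0.13,0.12],[-0.05,0.13,0.12],[-0.05,0.13,0.12]],"turn":[[-19.8,0,0],[-19.8,0,0],[-19.8,0,0],[-19.8,0,0],[-19.8,0,0],[-19.8,0,0],[-19.8,0,0],[-19.8,0,0],[-19.8,0,0],[-19.8,0,0],[-19.8,0,0],[-19.8,0,0],[-19.8,0,0],[-19.8,0,0],[-19.8,0,0],[-19.8,0,0]]}'; python3 -c "
from g import *
st();go(605.7,-273,78,42,False)"
```

```text
time: 6.77
eef_pos: [606.4, -273.4, 79.1]
tool_rot: [-1.379, 1.57, -0.65]
force: [-0.1, -0.3, 0.2]
finger_gap: 85.3
t 6.77 p [ 606.4 -273.4   79.1] jaw 41.8 tilt [ 0.001 -0.001 -1.   ] gap 85.3 F [-0.1 -0.3  0.2] q [ 0.3   0.83  0.15  1.59 -0.16  0.73  1.25]
xyz [0.037, 0.026, -0.008] turn [-0.04, 0.0, 0.01] |d| 1 deg 0
```

```bash
python3 -m inch '{"claw":[28,28,28,28,28,28,28,28],"xyz":[[0,0,0],[0.04,0,0],[0.04,0,0],[0.04,0,0],[0.04,0,0],[0.04,0,0],[0.04,0,0],[0.04,0,0]],"turn":[[0,0,0],[0,0,0],[0,0,0],[0,0,0],[0,0,0],[0,0,0],[0,0,0],[0,0,0]]}' 40; python3 -c "
from g import *
from f import *
st(); short(capture('top'))"
```

```text
time: 7.43
eef_pos: [605.6, -273.3, 77.3]
tool_rot: [2.739, 1.57, -2.812]
force: [-2.9, -1.5, 4.8]
finger_gap: 30.7
t 7.43 p [ 605.6 -273.3   77.3] jaw 42.0 tilt [-0.001 -0.    -1.   ] gap 30.7 F [-2.9 -1.5  4.8] q [ 0.3   0.83  0.14  1.6  -0.16  0.72  1.25]
F [597.43 598.03] G [608.18 606.95] short [10.75  8.92] mean 9.83
```

Gripped on the inner knob. I'll turn it clockwise while following the creep.

```bash
python3 -m inch '{"claw":[28,28,28,28,28,28,28,28,28,28,28,28,28,28,28,28,28,28,28],"xyz":[[0,-0.010,0.016],[0,-0.020,0.032],[0,-0.031,0.048],[0,-0.041,0.064],[0,-0.051,0.080],[0,-0.061,0.096],[0,-0.072,0.112],[0,-0.082,0.128],[0,-0.092,0.144],[0,-0.102,0.160],[0,-0.113,0.176],[0,-0.123,0.192],[0,-0.133,0.208],[0,-0.143,0.224],[0,-0.154,0.241],[0,-0.164,0.257],[0,-0.164,0.257],[0,-0.164,0.257],[0,-0.164,0.257]],"turn":[[1.31,0,0],[2.62,0,0],[3.93,0,0],[5.24,0,0],[6.55,0,0],[7.86,0,0],[9.17,0,0],[10.48,0,0],[11.79,0,0],[13.1,0,0],[14.41,0,0],[15.72,0,0],[17.03,0,0],[18.34,0,0],[19.65,0,0],[21,0,0],[21,0,0],[21,0,0],[21,0,0]]}'; python3 -c "
from g import *
from f import *
st(); c=capture('top'); short(c); d=capture('side'); save(c,'k3.png',(190,150,310,240),4)
np.savez('s1.npz',top=c['frame'],side=d['frame'])"
```

```text
time: 9.07
eef_pos: [614.4, -271.7, 77.3]
tool_rot: [-1.778, 1.569, -2.878]
force: [-4.8, 0.2, 5.7]
finger_gap: 31.1
t 9.07 p [ 614.4 -271.7   77.3] jaw -63.0 tilt [-0.002 -0.    -1.   ] gap 31.1 F [-4.8  0.2  5.7] q [ 0.03  0.93  0.63  1.58 -0.68  0.86 -0.17]
F [606.59 607.09] G [608.06 607.03] short [ 1.47 -0.06] mean 0.71
```

View pics/k3.png

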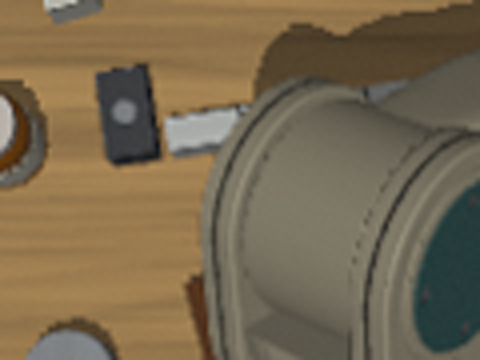

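The fence end at (172,157) is nearly in line with the gauge's near edge at (118–158,163–158). The measurement has it about 0.7 mm short, so I'll add a small turn.

```bash
python3 -m inch '{"claw":[28,28,28,28,28],"xyz":[[0,0.016,0.005],[0,0.016,0.005],[0,0.016,0.005],[0,0.016,0.005],[0,0.016,0.005]],"turn":[[0.7,0,0],[1.3,0,0],[1.3,0,0],[1.3,0,0],[1.3,0,0]]}'; python3 -c "
from g import *
from f import *
st(); c=capture('top'); short(c)"; python3 -m inch '{"claw":[85,85,85,85,85,85,85],"xyz":[[0,0,0],[0,0,0],[0,0,0],[-1,0,0],[-2,0,0],[-3,0,0],[-3,0,0]],"turn":[[0,0,0],[0,0,0],[0,0,0],[0,0,0],[0,0,0],[0,0,0],[0,0,0]]}';python3 -c "
from g import *
from f import *
st(); c=capture('top'); short(c)"
```

```text
time: 9.58
eef_pos: [614.9, -271.6, 77.3]
tool_rot: [-1.729, 1.569, -2.943]
force: [-4.5, 0.1, 5.9]
finger_gap: 30.8
t 9.58 p [ 614.9 -271.6   77.3] jaw -69.5 tilt [-0.001 -0.    -1.   ] gap 30.8 F [-4.5  0.1  5.9] q [ 0.02  0.94  0.66  1.58 -0.71  0.87 -0.26]
F [606.99 607.66] G [608.06 606.98] short [ 1.08 -0.68] mean 0.2
time: 10.22
eef_pos: [619.2, -273.5, 173.3]
tool_rot: [0.709, 1.56, -0.503]
force: [0.3, -1.4, -0.7]
finger_gap: 85.0
t 10.22 p [ 619.2 -273.5  173.3] jaw -69.5 tilt [ 0.01  -0.005 -1.   ] gap 85.0 F [ 0.3 -1.4 -0.7] q [-0.01  0.84  0.74  1.52 -0.63  1.02 -0.33]
F [606.6  607.68] G [608.08 606.93] short [ 1.49 -0.75] mean 0.37
```

```bash
python3 - <<'E'
from g import *
c=capture("top"); d=capture("side"); z=np.load("s0.npz")
c=dict(c);c["frame"]=z["top"]; d=dict(d); d["frame"]=z["side"]
def blanks(c,roi):
    f=cv2.GaussianBlur(c["frame"],(0,0),.6).astype(int); V=f.max(2)
    m=((V<115)&(f[...,0]-f[...,2]>25)).astype(np.uint8)
    M=np.zeros_like(m); M[roi[1]:roi[3],roi[0]:roi[2]]=1; m*=M
    k,l,st,ce=cv2.connectedComponentsWithStats(m)
    for i in range(1,k):
        if st[i,4]<250: continue
        q=np.argwhere(l==i)[:,::-1]; P=np.array([onplane(c,u,v,35)[:2] for u,v in q],np.float32)
        (x,y),(w,h),a=cv2.minAreaRect(P)
        if w<h: a+=90
        print("c %.1f %.1f"%(x,y),"size %.0f %.0f"%(max(w,h),min(w,h)),"long axis deg %.1f"%((a+90)%180-90),"centroid",P.mean(0).round(1))
blanks(c,(225,195,345,255))
# fine knob top in side view
f=d["frame"].astype(int); box=f[250:310,320:400]
m=((box.min(2)>140)).astype(np.uint8); k,l,st,ce=cv2.connectedComponentsWithStats(m)
for j in range(1,k):
    if st[j,4]>30: print("side bright",st[j],np.round(onplane(d,ce[j][0]+320,ce[j][1]+250,99.5),1))
E
```

```text
c 497.8 -146.9 size 95 50 long axis deg -12.9 centroid [ 497.3 -146.9]
c 473.3 -49.9 size 96 46 long axis deg 20.2 centroid [473.3 -50.1]
c 450.5 93.0 size 97 47 long axis deg 15.1 centroid [450.2  92.8]
side bright [  9   0  16  11 123] [ 601.9 -201.3   99.5]
side bright [ 20  14  15  25 202] [ 606.5 -265.5   99.5]
side bright [ 5 41 12 19 61] [ 559.1 -315.4   99.5]
```

```bash
python3 -c "
from g import *
go(502,-147,120,-102.9,False)"
```

```text
xyz [1.565, -2.123, -5.19] turn [6.69, -0.01, -0.01] |d| 175 deg 33
```

```bash
python3 -m inch '{"claw":[80,80,80,80,80,80,80,80,80,80,80],"xyz":[[0.2,-2.12,-5.19],[0.4,-2.12,-5.19],[0.6,-2.12,-5.19],[0.8,-2.12,-5.19],[1.5,-2.12,-5.19],[2.5,-2.12,-5.19],[3.5,-2.12,-5.19],[3.5,-2.12,-5.19],[3.5,-2.12,-5.19],[3.5,-2.12,-5.19],[3.5,-2.12,-5.19]],"turn":[[6.7,0,0],[6.7,0,0],[6.7,0,0],[6.7,0,0],[6.7,0,0],[6.7,0,0],[6.7,0,0],[6.7,0,0],[6.7,0,0],[6.7,0,0],[6.7,0,0]]}'; python3 -c "
from g import *
st();go(502,-147,6,-102.9,False)
d=capture('side'); save(d,'b2.png',(200,120,440,300),3.2)"
```

```text
time: 11.28
eef_pos: [502.5, -148.4, 63.3]
tool_rot: [1.296, 1.569, -0.502]
force: [-0.5, -0.5, 0.1]
finger_gap: 79.9
t 11.28 p [ 502.5 -148.4   63.3] jaw -103.0 tilt [ 0.002 -0.001 -1.   ] gap 79.9 F [-0.5 -0.5  0.1] q [-0.22  0.85  0.74  2.02 -0.96  0.67 -0.64]
xyz [1.911, -0.032, -0.044] turn [-0.03, 0.01, -0.02] |d| 57 deg 0
```

View pics/b2.png

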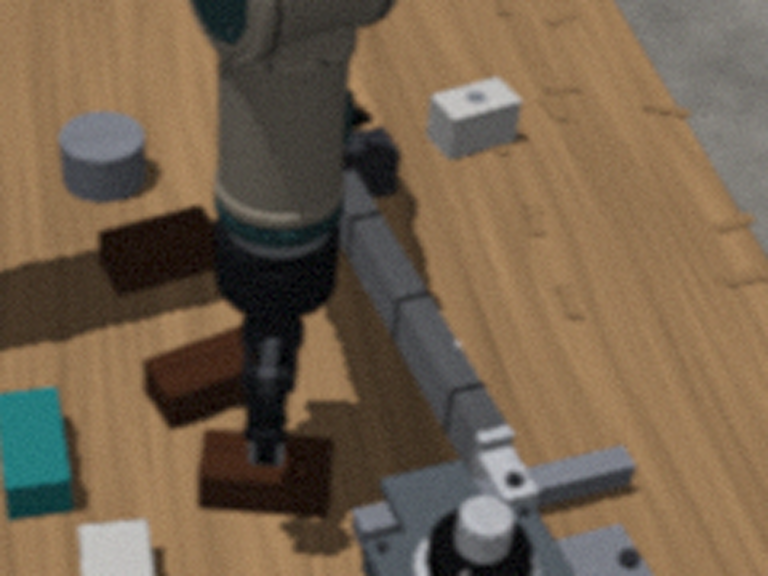

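The fingers hang over the right blank's centre at (265,455). Next I'll go down, grip and lift slightly.

```bash
python3 -m inch '{"claw":[80,80,80,40,40,40,40,40,40,40],"xyz":[[1,-0.03,-0.04],[1.9,-0.03,-0.04],[1.9,-0.03,-0.04],[1.9,-0.03,-0.04],[1.9,-0.03,-0.04],[1.9,-0.03,-0.04],[1.9,-0.03,-0.04],[1.9,-0.03,-0.04],[1.3,-0.03,-0.04],[1.0,-0.03,-0.04]],"turn":[[0,0,0],[0,0,0],[0,0,0],[0,0,0],[0,0,0],[0,0,0],[0,0,0],[0,0,0],[0,0,0],[0,0,0]]}' 35; python3 -c "
from g import *
st();go(575,-124.4,30,-80.5,False)"
```

```text
time: 12.17
eef_pos: [501.7, -146.6, 33.9]
tool_rot: [1.384, 1.569, -0.414]
force: [0.1, -0.6, -0.7]
finger_gap: 44.4
t 12.17 p [ 501.7 -146.6   33.9] jaw -103.0 tilt [ 0.002 -0.001 -1.   ] gap 44.4 F [ 0.1 -0.6 -0.7] q [-0.18  0.88  0.66  2.03 -1.    0.59 -0.61]
xyz [0.134, 2.215, -1.272] turn [-4.5, 0.01, -0.02] |d| 77 deg 23
```

```bash
python3 -m inch '{"claw":[40,40,40,40,40,40,40],"xyz":[[0.13,2.2,-1.27],[0.13,2.2,-1.27],[0.13,2.2,-1.27],[0.13,2.2,-1.27],[0.13,2.2,-1.27],[0.9,2.2,-1.27],[0.9,2.2,-1.27]],"turn":[[-4.5,0,0],[-4.5,0,0],[-4.5,0,0],[-4.5,0,0],[-4.5,0,0],[-4.5,0,0],[-4.5,0,0]]}'; python3 -c "
from g import *
st();go(590.7,-121.8,7,-80.5,False)
c=capture('top');d=capture('side'); save(d,'b3.png',(230,150,430,300),4)"
```

```text
time: 12.75
eef_pos: [574.4, -125.6, 5.2]
tool_rot: [0.676, 1.568, -0.734]
force: [0.2, 0.5, -1.0]
finger_gap: 44.4
t 12.75 p [ 574.4 -125.6    5.2] jaw -80.8 tilt [ 0.002 -0.002 -1.   ] gap 44.4 F [ 0.2  0.5 -1. ] q [-0.18  0.95  0.58  1.85 -0.88  0.61 -0.45]
xyz [-0.058, 0.556, -0.037] turn [-0.06, 0.03, -0.02] |d| 17 deg 0
```

View pics/b3.png

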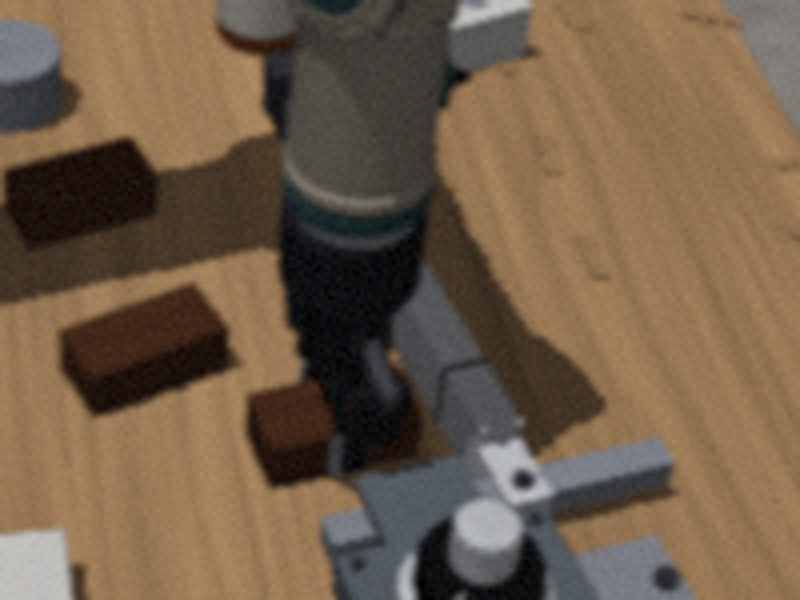

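The blank is held short of the fence: its far end is near (415,440) and the fence base near (460,445). I'll ease it in and watch the force.

```bash
python3 -m inch '{"claw":[40,40,40,40,40],"xyz":[[-0.04,0.2,-0.04],[-0.04,0.4,-0.04],[-0.04,0.5,-0.04],[-0.04,0.5,-0.04],[-0.04,0.5,-0.04]],"turn":[[0,0,0],[0,0,0],[0,0,0],[0,0,0],[0,0,0]]}'; python3 -m inch '{"claw":[40,40,40,40],"xyz":[[0,0.05,0],[0,0.1,0],[0,0.1,0],[0,0.1,0]],"turn":[[0,0,0],[0,0,0],[0,0,0],[0,0,0]]}'; python3 -c "
from g import *
st()"
```

```text
time: 13.27
eef_pos: [588.7, -120.1, 6.2]
tool_rot: [-1.149, 1.571, -2.554]
force: [-0.5, 0.8, -2.0]
finger_gap: 44.6
time: 13.6
eef_pos: [591.5, -119.8, 6.3]
tool_rot: [-2.343, 1.571, 2.535]
force: [0.4, 0.0, -1.9]
finger_gap: 44.0
t 13.60 p [ 591.5 -119.8    6.3] jaw -80.5 tilt [-0.  0. -1.] gap 44.0 F [ 0.4  0.  -1.9] q [-0.2   0.97  0.59  1.8  -0.87  0.65 -0.48]
```

```bash
python3 -m inch '{"claw":[40,40,40,40],"xyz":[[0,0.05,0.05],[0,0.1,0.05],[0,0.1,0.05],[0,0.1,0.05]],"turn":[[0,0,0],[0,0,0],[0,0,0],[0,0,0]]}';  python3 -m inch '{"claw":[40,40,40],"xyz":[[0,0.08,0],[0,0.08,0],[0,0.08,0]],"turn":[[0,0,0],[0,0,0],[0,0,0]]}'; python3 -c "
from f import *
short(capture('top'))"
```

```text
time: 13.93
eef_pos: [592.8, -120.8, 6.0]
tool_rot: [-1.957, 1.567, 2.921]
force: [-5.6, 0.4, 0.5]
finger_gap: 44.5
time: 14.18
eef_pos: [592.7, -120.8, 5.8]
tool_rot: [-1.888, 1.563, 2.989]
force: [-10.4, -0.5, 4.6]
finger_gap: 44.4
F [471.57 643.03] G [338.98 319.91] short [-132.6  -323.12] mean -227.86
```

```bash
python3 -m inch '{"claw":[40,40,65,65,65,65,65,65,65],"xyz":[[0,-0.1,0],[0,-0.1,0],[0,-0.1,0],[0,-0.1,0],[0,-0.1,0],[-1,-0.1,0],[-2,-0.1,0],[-3,-0.1,0],[-3,-0.1,0]],"turn":[[0,0,0],[0,0,0],[0,0,0],[0,0,0],[0,0,0],[0,0,0],[0,0,0],[0,0,0],[0,0,0]]}'; python3 -c "
from g import *
st();go(476,-50,100,-69.8,False);go(476,-50,6,-69.8,False)"
```

```text
time: 14.98
eef_pos: [598.4, -122.8, 102.1]
tool_rot: [1.109, 1.56, -0.296]
force: [0.2, -0.5, 0.7]
finger_gap: 65.2
t 14.98 p [ 598.4 -122.8  102.1] jaw -80.5 tilt [ 0.01  -0.003 -1.   ] gap 65.2 F [ 0.2 -0.5  0.7] q [-0.26  0.85  0.72  1.77 -0.75  0.81 -0.58]
xyz [0.021, -3.623, -3.066] turn [-2.14, 0.07, -0.11] |d| 142 deg 11
xyz [3.154, -3.653, -3.081] turn [-2.14, 0.07, -0.11] |d| 172 deg 11
```

```bash
python3 -m inch '{"claw":[78,78,78,78,78,78,78,78,78],"xyz":[[0,-3.65,-3.08],[0,-3.65,-3.08],[0,-3.65,-3.08],[0,-3.65,-3.08],[0.5,-3.65,-3.08],[1.5,-3.65,-3.08],[1.5,-3.65,-3.08],[1.5,-3.65,-3.08],[1.5,-3.65,-3.08]],"turn":[[-2.1,0,0],[-2.1,0,0],[-2.1,0,0],[-2.1,0,0],[-2.1,0,0],[-2.1,0,0],[-2.1,0,0],[-2.1,0,0],[-2.1,0,0]]}'; python3 -c "
from g import *
st();go(476,-50,6,-69.8,False)"
```

```text
time: 15.73
eef_pos: [471.6, -48.5, 52.0]
tool_rot: [0.678, 1.57, -0.544]
force: [-0.4, 0.1, 0.3]
finger_gap: 78.1
t 15.73 p [471.6 -48.5  52. ] jaw -70.1 tilt [ 0.001 -0.001 -1.   ] gap 78.1 F [-0.4  0.1  0.3] q [-0.29  0.76  0.51  2.15 -0.89  0.45 -0.29]
xyz [1.532, 0.118, 0.095] turn [-0.05, 0.01, -0.01] |d| 46 deg 0
```

```bash
python3 -m inch '{"claw":[78,78,78,40,40,40,40,40,40,40],"xyz":[[0.5,0.12,0.1],[1.5,0.12,0.1],[1.52,0.12,0.1],[1.52,0.12,0.1],[1.52,0.12,0.1],[1.52,0.12,0.1],[1.52,0.12,0.1],[1.52,0.12,0.1],[1.0,0.12,0.1],[0.6,0.12,0.1]],"turn":[[0,0,0],[0,0,0],[0,0,0],[0,0,0],[0,0,0],[0,0,0],[0,0,0],[0,0,0],[0,0,0],[0,0,0]]}' 35; python3 -c "
from g import *
st();go(559,-25,6.5,-80.5,False)"
```

```text
time: 16.57
eef_pos: [475.2, -49.4, 34.5]
tool_rot: [2.423, 1.571, 1.201]
force: [0.3, 0.4, -0.9]
finger_gap: 44.4
t 16.57 p [475.2 -49.4  34.5] jaw -70.0 tilt [ 0.  0. -1.] gap 44.4 F [ 0.3  0.4 -0.9] q [-0.26  0.79  0.47  2.14 -0.92  0.42 -0.26]
xyz [0.932, 2.902, 0.188] turn [2.1, -0.0, -0.0] |d| 92 deg 10
```

```bash
python3 -m inch '{"claw":[40,40,40,40,40,40,40],"xyz":[[0.1,2.9,0.19],[0.1,2.9,0.19],[0.1,2.9,0.19],[0.5,2.9,0.19],[0.93,2.9,0.19],[0.93,2.9,0.19],[0.93,2.9,0.19]],"turn":[[2.1,0,0],[2.1,0,0],[2.1,0,0],[2.1,0,0],[2.1,0,0],[2.1,0,0],[2.1,0,0]]}'; python3 -m inch '{"claw":[40,40,40,40,40],"xyz":[[0,0.2,0],[0,0.4,0],[0,0.45,0],[0,0.45,0],[0,0.45,0]],"turn":[[0,0,0],[0,0,0],[0,0,0],[0,0,0],[0,0,0]]}'; python3 -c "
from g import *
st();go(574.1,-23.2,6.5,-80.5,False)"
```

```text
time: 17.15
eef_pos: [557.4, -25.5, 4.9]
tool_rot: [-2.073, 1.569, 2.804]
force: [1.7, 0.3, -0.0]
finger_gap: 44.7
time: 17.57
eef_pos: [572.0, -22.8, 5.0]
tool_rot: [-1.763, 1.57, 3.115]
force: [-1.0, -0.7, -1.7]
finger_gap: 44.0
t 17.57 p [572.  -22.8   5. ] jaw -80.5 tilt [-0.001  0.    -1.   ] gap 44.0 F [-1.  -0.7 -1.7] q [-0.37  0.95  0.59  1.89 -0.93  0.6  -0.57]
xyz [-0.05, 0.065, 0.026] turn [0.0, -0.0, 0.01] |d| 3 deg 0
```

```bash
python3 -m inch '{"claw":[40,40,40,40],"xyz":[[-0.03,0.05,0.02],[-0.03,0.12,0.02],[-0.03,0.12,0.02],[-0.03,0.12,0.02]],"turn":[[0,0,0],[0,0,0],[0,0,0],[0,0,0]]}'; python3 -m inch '{"claw":[40,40,40,40],"xyz":[[0,0.05,0],[0,0.1,0],[0,0.1,0],[0,0.1,0]],"turn":[[0,0,0],[0,0,0],[0,0,0],[0,0,0]]}'
```

```text
time: 17.9
eef_pos: [576.1, -22.7, 6.3]
tool_rot: [1.325, 1.571, -0.08]
force: [-0.7, 0.4, -1.7]
finger_gap: 44.5
time: 18.23
eef_pos: [577.0, -22.5, 6.0]
tool_rot: [-1.819, 1.567, 3.059]
force: [-5.6, -0.4, 1.4]
finger_gap: 44.2
```

Contact at 5.6 N. A touch more, then relieve, release and lift.

```bash
python3 -m inch '{"claw":[40,40,40,40,65,65,65,65,65,65,65],"xyz":[[0,0.05,0],[0,0.05,0],[0,-0.05,0],[0,-0.05,0],[0,-0.05,0],[0,-0.05,0],[0,-0.05,0],[-1,-0.05,0],[-2,-0.05,0],[-3,-0.05,0],[-3,-0.05,0]],"turn":[[0,0,0],[0,0,0],[0,0,0],[0,0,0],[0,0,0],[0,0,0],[0,0,0],[0,0,0],[0,0,0],[0,0,0],[0,0,0]]}'; python3 -c "
from g import *
st();go(453,93,52,-74.9,False)"
```

```text
time: 19.15
eef_pos: [581.4, -23.7, 101.6]
tool_rot: [1.265, 1.561, -0.141]
force: [0.6, -1.0, 0.3]
finger_gap: 64.9
t 19.15 p [581.4 -23.7 101.6] jaw -80.5 tilt [ 0.01  -0.001 -1.   ] gap 64.9 F [ 0.6 -1.   0.3] q [-0.45  0.83  0.74  1.85 -0.79  0.78 -0.68]
xyz [1.607, -3.595, -4.549] turn [-1.12, 0.04, -0.1] |d| 180 deg 6
```

```bash
python3 -m inch '{"claw":[78,78,78,78,78,78,78,78,78,78],"xyz":[[0,-3.47,-4.52],[0,-3.47,-4.52],[0,-3.47,-4.52],[0,-3.47,-4.52],[0,-3.47,-4.52],[0.8,-3.47,-4.52],[1.6,-3.47,-4.52],[1.6,-3.47,-4.52],[1.6,-3.47,-4.52],[1.6,-3.47,-4.52]],"turn":[[-1.1,0,0],[-1.1,0,0],[-1.1,0,0],[-1.1,0,0],[-1.1,0,0],[-1.1,0,0],[-1.1,0,0],[-1.1,0,0],[-1.1,0,0],[-1.1,0,0]]}'; python3 -c "
from g import *
st();go(453,93,6,-74.9,False)"
```

```text
time: 19.98
eef_pos: [453.2, 93.5, 48.9]
tool_rot: [1.061, 1.57, -0.249]
force: [0.7, 0.3, -0.1]
finger_gap: 78.0
t 19.98 p [453.2  93.5  48.9] jaw -75.1 tilt [ 0.001 -0.    -1.   ] gap 78.0 F [ 0.7  0.3 -0.1] q [-0.63  0.77  0.55  2.18 -0.99  0.46 -0.59]
xyz [1.431, -0.012, 0.013] turn [-0.03, 0.01, -0.01] |d| 43 deg 0
```

```bash
python3 -m inch '{"claw":[78,78,78,40,40,40,40,40,40,40],"xyz":[[0.5,0,0],[1.4,0,0],[1.43,0,0],[1.43,0,0],[1.43,0,0],[1.43,0,0],[1.43,0,0],[1.43,0,0],[0.9,0,0],[0.5,0,0]],"turn":[[0,0,0],[0,0,0],[0,0,0],[0,0,0],[0,0,0],[0,0,0],[0,0,0],[0,0,0],[0,0,0],[0,0,0]]}' 35; python3 -c "
from g import *
st();go(542.7,72.9,7,-80.5,False)"
```

```text
time: 20.82
eef_pos: [452.6, 93.8, 34.6]
tool_rot: [0.691, 1.57, -0.619]
force: [0.1, -0.6, -0.4]
finger_gap: 44.5
t 20.82 p [452.6  93.8  34.6] jaw -75.0 tilt [ 0. -0. -1.] gap 44.5 F [ 0.1 -0.6 -0.4] q [-0.58  0.79  0.48  2.19 -0.99  0.4  -0.59]
xyz [0.921, 2.722, 1.447] turn [1.09, 0.0, -0.0] |d| 97 deg 5
```

```bash
python3 -m inch '{"claw":[40,40,40,40,40,40,40],"xyz":[[0.1,2.72,1.45],[0.1,2.72,1.45],[0.1,2.72,1.45],[0.5,2.72,1.45],[0.9,2.72,1.45],[0.9,2.72,1.45],[0.9,2.72,1.45]],"turn":[[1.1,0,0],[1.1,0,0],[1.1,0,0],[1.1,0,0],[1.1,0,0],[1.1,0,0],[1.1,0,0]]}'; python3 -m inch '{"claw":[40,40,40,40,40],"xyz":[[0,0.2,0],[0,0.4,0],[0,0.45,0],[0,0.45,0],[0,0.45,0]],"turn":[[0,0,0],[0,0,0],[0,0,0],[0,0,0],[0,0,0]]}'; python3 -m inch '{"claw":[40,40,40,40],"xyz":[[-0.01,0.05,0],[-0.01,0.1,0],[-0.01,0.1,0],[-0.01,0.1,0]],"turn":[[0,0,0],[0,0,0],[0,0,0],[0,0,0]]}'; python3 -c "
from g import *
st();go(557.5,75.4,6.5,-80.5,False)"
```

```text
time: 21.4
eef_pos: [540.5, 73.6, 5.5]
tool_rot: [-1.901, 1.568, 2.977]
force: [-0.5, 0.8, -1.2]
finger_gap: 44.6
time: 21.82
eef_pos: [555.7, 75.5, 6.1]
tool_rot: [-1.6, 1.57, -3.005]
force: [-0.2, 0.8, -0.7]
finger_gap: 44.3
time: 22.15
eef_pos: [558.8, 75.8, 6.6]
tool_rot: [-2.048, 1.571, 2.83]
force: [0.4, 0.2, -0.7]
finger_gap: 44.3
t 22.15 p [558.8  75.8   6.6] jaw -80.5 tilt [-0.  0. -1.] gap 44.3 F [ 0.4  0.2 -0.7] q [-0.54  0.93  0.58  1.92 -0.93  0.58 -0.73]
xyz [0.003, -0.046, 0.007] turn [0.0, -0.0, 0.0] |d| 1 deg 0
```

```bash
python3 -m inch '{"claw":[40,40,40,40],"xyz":[[0.01,0.05,0],[0.01,0.1,0],[0.01,0.1,0],[0.01,0.1,0]],"turn":[[0,0,0],[0,0,0],[0,0,0],[0,0,0]]}'; python3 -m inch '{"claw":[40,40,40],"xyz":[[0,0.07,0],[0,0.07,0],[0,0.07,0]],"turn":[[0,0,0],[0,0,0],[0,0,0]]}'
```

```text
time: 22.48
eef_pos: [559.7, 76.1, 6.0]
tool_rot: [-1.797, 1.567, 3.081]
force: [-4.9, -0.7, 2.1]
finger_gap: 44.3
time: 22.73
eef_pos: [559.8, 76.2, 5.6]
tool_rot: [-1.795, 1.563, 3.082]
force: [-8.3, -0.9, 4.4]
finger_gap: 44.4
```

Contact. I'll relieve, release and lift, then swing the arm clear to the left and back for an unobstructed look.

```bash
python3 -m inch '{"claw":[40,40,65,65,65,65,65,65,65,65],"xyz":[[0,-0.08,0],[0,-0.08,0],[0,-0.08,0],[0,-0.08,0],[0,-0.08,0],[-1,-0.08,0],[-2,-0.08,0],[-3,-0.08,0],[-4,-0.08,0],[-4,-0.08,0]],"turn":[[0,0,0],[0,0,0],[0,0,0],[0,0,0],[0,0,0],[0,0,0],[0,0,0],[0,0,0],[0,0,0],[0,0,0]]}'; python3 -c "
from g import *
st();go(330,400,230,-20,False)"
```

```text
time: 23.57
eef_pos: [565.8, 75.7, 131.9]
tool_rot: [1.452, 1.56, 0.047]
force: [1.2, -0.5, -0.3]
finger_gap: 65.4
t 23.57 p [565.8  75.7 131.9] jaw -80.5 tilt [ 0.011  0.001 -1.   ] gap 65.4 F [ 1.2 -0.5 -0.3] q [-0.65  0.78  0.77  1.86 -0.74  0.81 -0.89]
xyz [-3.349, -5.935, -11.953] turn [-12.1, 0.08, -0.1] |d| 413 deg 61
```

```bash
python3 -m inch '{"claw":[65,65,65,65,65,65,65,65,65,65,65,65,65,65],"xyz":[[-2,0,0],[-3.3,-3,-4],[-3.3,-5.9,-11.9],[-3.3,-5.9,-11.9],[-3.3,-5.9,-11.9],[-3.3,-5.9,-11.9],[-3.3,-5.9,-11.9],[-3.3,-5.9,-11.9],[-3.3,-5.9,-11.9],[-3.3,-5.9,-11.9],[-3.3,-5.9,-11.9],[-3.3,-5.9,-11.9],[-3.3,-5.9,-11.9],[-3.3,-5.9,-11.9]],"turn":[[0,0,0],[0,0,0],[-12,0,0],[-12,0,0],[-12,0,0],[-12,0,0],[-12,0,0],[-12,0,0],[-12,0,0],[-12,0,0],[-12,0,0],[-12,0,0],[-12,0,0],[-12,0,0]]}'; python3 - <<'E'
from g import *
from f import *
st(); c=capture("top"); d=capture("side"); np.savez("s2.npz",top=c["frame"],side=d["frame"])
for i in(1,2,3): short(capture("top"),cols=range(236,242))
a=cv2.resize(c["frame"][150:240,190:390],None,fx=4,fy=4,interpolation=cv2.INTER_CUBIC)
b=cv2.resize(d["frame"][130:290,250:410],None,fx=3.6,fy=3.6,interpolation=cv2.INTER_CUBIC)
cv2.imwrite("pics/e1.png",a[:,:,::-1]); cv2.imwrite("pics/e2.png",b[:,:,::-1])
E
```

```text
time: 24.73
eef_pos: [328.6, 398.8, 225.4]
tool_rot: [0.306, 1.57, -0.053]
force: [-0.4, -0.7, 0.0]
finger_gap: 65.2
t 24.73 p [328.6 398.8 225.4] jaw -20.6 tilt [ 0.001 -0.    -1.   ] gap 65.2 F [-0.4 -0.7  0. ] q [-1.38  0.52  0.67  1.91 -0.42  0.86 -0.86]
F [607.08 607.57] G [608.16 606.96] short [ 1.07 -0.6 ] mean 0.23
F [607.12 607.59] G [608.13 606.95] short [ 1.02 -0.65] mean 0.18
F [607.1  607.56] G [608.1  606.96] short [ 1.   -0.61] mean 0.2
```

View pics/e1.png

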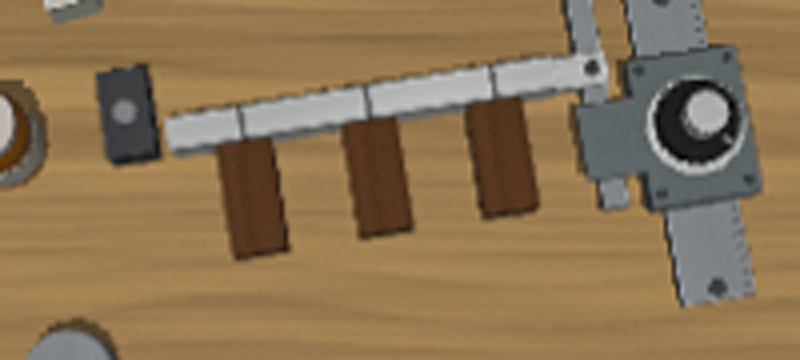

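View pics/e2.png

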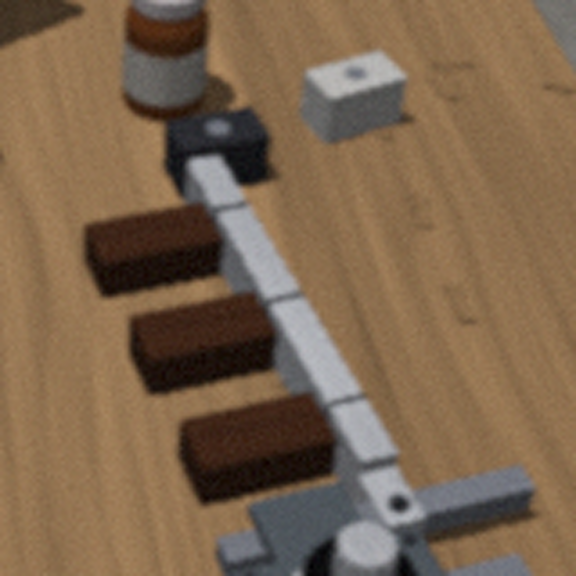

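The blanks sit at the lines, with the line bottoms at about (244,135), (370,118) and (495,98) and the blanks directly below them. A quick numeric check of the blanks follows.

```bash
python3 - <<'E'
from h import *
c=capture("top"); yaw=.1665; s,cn=np.sin(yaw),np.cos(yaw)
f=cv2.GaussianBlur(c["frame"],(0,0),.6).astype(int)
m=((f.max(2)<115)&(f[...,0]-f[...,2]>25)).astype(np.uint8); m[:172]=0;m[218:]=0;m[:,:240]=0;m[:,328:]=0
k,l,st,ce=cv2.connectedComponentsWithStats(m)
for i in range(1,k):
    if st[i,4]<150: continue
    q=np.argwhere(l==i)[:,::-1]; P=np.array([onplane(c,u,v,35)[:2] for u,v in q]); J=np.c_[P@[cn,s],P@[-s,cn]]
    (x,y),(w,h),a=cv2.minAreaRect(P.astype(np.float32)); a=(a+45)%90-45
    n0=min(onplane(c,u,v,0)[:2]@[cn,s] for u,v in q+[0,.5])
    x0,x1=np.percentile(J[:,0],[5,95]); B=[J[(abs(J[:,0]-t)<6),1].mean() for t in(x0+10,x1-10)]
    # axis angle from the mid-line slope
    sl=(B[1]-B[0])/(x1-x0-20)
    print("centre Y %.1f"%J[:,1].mean(),"far end X(z35) %.1f near end X(z0) %.1f"%(J[:,0].max(),n0),"yaw err %.3f / %.3f"%(sl,np.radians(a)-yaw))
z=np.load("s0.npz")["top"].astype(int); d=abs(z-c["frame"]).sum(2)
for n,(u,v) in dict(tin=(207,243),jar=(186,181),glue=(418,183)).items(): print(n,"mean pixel change",d[v-18:v+18,u-18:u+18].mean().round(1))
E
```

```text
centre Y -214.8 far end X(z35) 604.6 near end X(z0) 514.9 yaw err 0.003 / -0.000
centre Y -116.6 far end X(z35) 604.9 near end X(z0) 515.4 yaw err 0.002 / -0.006
centre Y -17.8 far end X(z35) 604.4 near end X(z0) 514.5 yaw err 0.009 / 0.037
tin mean pixel change 4.4
jar mean pixel change 4.6
glue mean pixel change 4.1
```

```bash
python3 -c "
from cell import env
print(env.job_done(), env.observe()['time'])"
```

```text
the job is handed in; nothing more can be done
the job is handed in; nothing more can be done
```

I set the fence to the gauge block with the knobs alone, laid the three blanks at their lines, and handed the job in at about 25 s of the 72 s allowed.

- **Fence:** It started about 36 mm short. 75° on the outer knob left it about 9.8 mm short, and about 111° on the inner knob, in two turns, brought it flush. The last check put it 0.2 mm short. The near-edge and far-edge readings disagreed (+1.0 and −0.6 mm), but both are inside the 2.5 mm limit.
- **Blanks:** I eased each one against the fence until I felt contact at roughly 5–10 N, then released it. The fence reading did not change afterwards.

| Line | Off centre (limit 8 mm) | Out of square (limit 0.07 rad) |
|---|---|---|
| line0 (right) | 3.2 mm | under 0.01 |
| line1 (middle) | 1.4 mm | under 0.01 |
| line2 (left) | 0.2 mm | 0.009 by midline, 0.037 by rectangle fit |

- **End gaps:** The camera alone put the blanks' ends about 2–3 mm from the fence. I put that down to coarse pixels, because contact was felt on all three.
- **Tin, jar and glue:** The before-and-after pictures show no change beyond noise. The arm was clear of everything at hand-in.

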